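# Clear a raised bench dog and hold a block in the corner of the drilling board

## Task

One bench dog still stands up in the corner of the drilling board, just where the work has to lie: knock it down below the surface with the rubber mallet, using nothing else on it, and set the mallet down on the bench clear of the board. Then lay the pine block flat in the corner, one long side against the fence and one end against the end stop, and keep it pressed firmly against both ready for drilling; finish while you are still holding it there. Leave the other things on the bench where they are.

Things in the scene. Friction and masses are not known exactly. Their poses are not given: they have to be found in the camera images.
- board: Drilling board fixed to the bench: perforated plywood, 210 (x) x 280 (y) mm, top 36 mm above the bench, six 21 mm holes. Origin: its centre at bench height; x towards the fence (away from the robot at yaw 0), z up. Inner face of the fence: x = 0.080; of the end stop: y = -0.115 (its right-hand end). In the corner the pine block's centre is at x 0.050, y -0.035.
- fence: Fence on the board: wooden rail 25 (x) x 240 (y) mm, 16 mm high, so its top is 52 mm above the bench. Origin: centre of its underside, at board x 0.0925, y 0.020. The work bears on its face towards the robot (-x). A 15 mm gap to the stop is left open for chips.
- stop: End stop on the board, square to the fence: wooden rail 150 (x) x 25 (y) mm, 16 mm high, so its top is 52 mm above the bench. Origin: centre of its underside, at board x -0.010, y -0.1275. The work bears on its +y face.
- dog_seat: Hole of the raised dog: one of the two holes that the block will cover (board x 0.040, y -0.075 or 0.005). Origin: on the hole's axis at bench height. The other of these holes holds a like dog that is already down and stays so.
- dog (a joint): How far the raised dog is driven down, m: 0 up (16 mm above the board), 0.016 flush, 0.017 bottom (1 mm below the board's top). A spring clip snaps it up or down: it resists with about 8 N at first, less as it sinks; short of 0.010 it springs back up, past 0.010 it snaps to the bottom and stays.
- dog_top (a point): Centre of the raised dog's flat top, a steel pin 20 mm in diameter; 52 mm above the bench at the start.
- mallet: Rubber mallet, 0.5 kg, standing on its face: black head 54 mm across, 78 mm high; level wooden handle towards its own -x, centre line 39 mm above the face, ending 238 mm from the head's axis; 22 mm wide and 26 mm high up to 120 mm from the axis, then 26 x 30 mm. Origin: centre of the face it stands on; z up the head's axis. Balances 20 mm from the axis on the handle side.
- pine: The pine block, light brown: 60 (x) x 160 (y) x 40 (z) mm, 0.25 kg, the smaller of the two wooden blocks, lying flat on the bench. Origin: centre of its underside; y along its length. Dry wood grips: friction on board and rails is high (about 1), so it slides home only with little load on the board, and pressed on one rail it resists sliding along it.
- big_offcut: A bigger, grey weathered beam offcut, 90 x 200 x 40 mm; not part of the job. Origin: centre of its underside.
- clamp: C-clamp lying flat, 157 x 124 x 24 mm; not part of the job. Origin: centre of its underside.

How it is judged:
On the way, in this order (a step that is already met when the one before it is completed fails the run):
1. the raised dog has been driven down below the board's surface (value of joint dog above 0.0155 m), for 0.2 s.
2. the mallet has been set down on the bench, clear of the board, and let go (height (world z) of mallet below 0.085 m and contact force between mallet and the fingers below 0.1 N and contact force between mallet and board below 0.1 N and linear speed of mallet below 0.03 m/s), for 0.2 s.
At the end, for the whole second after the job is handed in: Dog below the surface; pine block at rest, flat on the board and home in the corner (within 3 mm and 2 degrees), held by the robot with more than 2 N on the fence and more than 2 N on the stop; mallet at rest on the bench, off the board and let go (value of joint dog above 0.0155 m and contact force between pine and fence above 2 N and contact force between pine and stop above 2 N and contact force between any of the fingers, the arm and pine above 2 N and x of pine in the frame of board between 0.047 and 0.053 m and y of pine in the frame of board between -0.038 and -0.032 m and z of pine in the frame of board between 0.033 and 0.038 m and angle between pine's own z axis and vertical below 0.04 rad and angle between the y axis of pine and the y axis of board, either way round below 0.035 rad and linear speed of pine below 0.01 m/s and height (world z) of mallet below 0.085 m and contact force between mallet and board below 0.1 N and contact force between mallet and the fingers below 0.1 N and contact force between mallet and the arm below 0.1 N and linear speed of mallet below 0.02 m/s); the arm keeps its last pose, push and grip.
It fails at once if the raised dog is pushed with something other than the mallet (value of joint dog below 0.0155 m and contact force between any of the fingers, the arm, pine and dog_seat above 2 N).
It fails at once if the big offcut or the clamp is moved by more than 3 cm (distance of any of big_offcut, clamp from where it was at the start of the episode above 0.03 m).
It also fails if it takes over 64 s, if anything falls off the work surface, if the arm or the gripper's body presses on something with over 40 N, if the wrist force passes 120 N, or if a joint passes its speed limit or range.

## Robot

A 6-joint arm with a two-finger parallel gripper is mounted at the origin on a cart in front of the work surface, level with it; the furniture and walls round the work are solid. World frame = base frame: x ahead of the robot, y to its left, z up, the work surface at z = 0. Lengths are in m, angles in rad, forces in N, time in s.
With the tool pointing down it reaches from about 0.35 to 0.85 m from the base axis. Payload 8.1 kg.
Tool frame: the origin (TCP) lies on the centre line of the jaws, within the pads' length; the fingertips stand 11 mm ahead of it and the grasp point (between the pads) lies 8 mm behind it; z points along the fingers, y is the line along which they close (so a half turn about z gives the same grasp; the last joint's range is limited). The gripper opens to 85 mm and grips with 20 to 120 N. Pads are 22 mm wide; open, the fingers measure 114 mm over their backs; the gripper's body (76 mm by 85 mm) begins 54 mm behind the grasp point. The pads swing forward as they close: fully open they stand 13 mm farther back than shut.
Start: joints at [-1.253, 0.13, 1.488, -0, 1.523, -0.085], TCP at [0.235, -0.552, 0.242] pointing down, gripper open.
Joint ranges: [-2.96, 2.96], [-0.89, 2.26], [0.02, 2.5], [-1.34, 4.48], [0, 2.73], [-2.66, 2.66]. Speed limits (rad/s): [2.39, 2.39, 2.79, 3.14, 3.14, 3.14].

## Interface

Orientations are given as a unit quaternion [x, y, z, w].
In Python, from bench import ctrl gives the robot as it stands.
- The arm moves only by the tool servo_tool, never from a script. Its arguments are lists of equal length, an entry for each row: "rot": the turn, a rotation vector about the tool's x, y, z in rad, a list of three; "slide": the shift along the tool's x, y, z in cm, a list of three; "gripper": the gripper command: -1 is fully open, 1 is shut, values between are in proportion. A call has 1 to 12 rows; each row is the pose to reach, as a shift and turn from the pose commanded when the call began, along the tool's axes at that moment; what a row does not reach only later rows make up. A row lasts 1/10 s, in which the tool goes at most 50 mm and 8.59 degrees, less where a joint would pass 70% of its speed; a pose out of reach is approached as far as the arm can. A call with a gripper value outside its range is refused whole. The fingers move at their own pace and stop on an object; "grip_force" is the grip in N (left out, the last holds). Time passes only in rows, so rows that repeat a pose let the fingers close. It gives the time, the measured TCP pose, the force, the opening and the grip force at its end, in the units of the state.
- ctrl.state(): the state, without advancing time (a new reading comes with each control period).
- ctrl.snapshot(name): name is "scene" or "top" or "wrist"; returns a dict with "color" (400x640x3 uint8, red, green, blue), "depth" (400x640 float32, m along the optical axis (not along the pixel's ray), 0 where there is no reading), "fx", "fy", "cx", "cy" (pixels), "rvec" (rotation vector, rad) and "tvec" (3), from world to camera coordinates, as OpenCV has them; the wrist camera has in their place "tool_from_camera" (4x4, takes a point from camera to tool coordinates, whose origin is the TCP and whose axes are the flange's). Camera axes: x right, y down, z forward; pixel columns grow to the right and rows downward; lengths in m; the calibration is good to about 2 mm. A picture is of the moment at which its call begins: read the wrist's pose just before it.
- ctrl.hand_in(): hands the job in; it is judged then, once.
The state is a dict: "t": time; "joint_positions": joint angles; "joint_vel": joint speeds; "joint_efforts": joint torques, N m; "position": TCP position; "ee_rot": TCP orientation; "contact_force": force on the tool from outside, world axes, zero at the start; "wrist_torque": the same for the moment, N m; "grip_width": finger opening in m; "finger_force": force on a finger pad.
Only numpy, scipy, OpenCV 4.12 (cv2) and the standard library are available. Lean on these libraries where they do the work, as an engineer would, in place of code of your own. Each camera call takes 0.05 s, during which the arm holds its last target. There are 200 camera calls.

## Working session

There is one attempt and no reset: what is moved stays moved. The work goes in short steps, Python scripts to look and compute and a tool call to move; the robot and the scene stay as the last step left them, time stands still between calls to the robot, and variables do not carry over. Pictures are saved under pics/ and viewed, at most 10 in all, crops included, and the job is handed in when it is done.

Besides the shell and the picture viewer there is one more tool, called after "Call:" in YAML: its name, and indented under it one key for each argument. servo_tool: Moves the arm, as the interface text tells. Its arguments: {"type":"object","properties":{"rot":{"type":"array"},"slide":{"type":"array"},"gripper":{"type":"array"},"grip_force":{"type":"number"}},"required":["rot","slide","gripper"]}

```bash
ls; mkdir -p pics; cat > h.py <<'E'
import numpy as np, cv2
from bench import ctrl
from scipy.spatial.transform import Rotation as R
def cam(s, st=None):
    """world_from_camera 4x4"""
    T=np.eye(4)
    if 'rvec' in s:
        T[:3,:3]=cv2.Rodrigues(np.array(s['rvec'],float))[0]; T[:3,3]=np.ravel(s['tvec']); return np.linalg.inv(T)
    T[:3,:3]=R.from_quat(st['ee_rot']).as_matrix(); T[:3,3]=st['position']
    return T@np.array(s['tool_from_camera'])
def cloud(s,T):
    v,u=np.mgrid[:400,:640]; d=s['depth']
    P=np.stack([(u-s['cx'])/s['fx']*d,(v-s['cy'])/s['fy']*d,d],-1)
    W=P@T[:3,:3].T+T[:3,3]; W[d<=0]=np.nan; return W
def ray(s,T,u,v,z):
    d=T[:3,:3]@np.array([(u-s['cx'])/s['fx'],(v-s['cy'])/s['fy'],1]); o=T[:3,3]
    return o+d*(z-o[2])/d[2]
def snap(n,name):
    st=ctrl.state(); s=ctrl.snapshot(n); cv2.imwrite(f'pics/{name}.png',s['color'][:,:,::-1]); np.savez(f'{name}.npz',**s,st=st); return s,cam(s,st)
E
python3 - <<'E'
from h import *
a,T=snap('top','top0'); b,T2=snap('scene','scene0')
print(T,T2); print(ctrl.state())
cv2.imwrite('pics/both.png',np.vstack([a['color'],b['color']])[:,:,::-1][:, :, :]); 
E
```

```text
pics
[[-0.01123241 -0.98052505  0.19607259  0.39479125]
 [-0.99993638  0.01081099 -0.00321946  0.00411288]
 [ 0.00103702 -0.19609628 -0.9805841   1.02728489]
 [ 0.          0.          0.          1.        ]] [[-0.82051767 -0.29309201  0.4907625   0.05451473]
 [-0.57156706  0.40885865 -0.71143917  0.74041738]
 [ 0.00786464 -0.86425209 -0.50299748  0.57718902]
 [ 0.          0.          0.          1.        ]]
{'t': 0.1, 'joint_positions': array([-1.25337262e+00,  1.31135831e-01,  1.48918438e+00, -4.21419588e-06,
        1.52295547e+00, -8.54062707e-02]), 'joint_vel': array([ 0.00223757, -0.00213141, -0.0027207 , -0.00021527, -0.00010729,
       -0.00119413]), 'joint_efforts': array([ 2.05610922e-03, -5.70951605e+01, -5.01940906e+01, -7.81453400e-05,
        8.20917747e-03, -8.99954466e-05]), 'position': array([ 0.23508262, -0.55151865,  0.24131162]), 'ee_rot': array([ 9.79784114e-01,  2.00055945e-01, -9.94945506e-05, -8.35613802e-04]), 'contact_force': array([0.02616706, 0.12826697, 0.51919798]), 'wrist_torque': array([ 0.00719125,  0.00969233, -0.0360458 ]), 'finger_force': 0.0, 'grip_width': 0.08546194142726957}
```

View pics/top0.png

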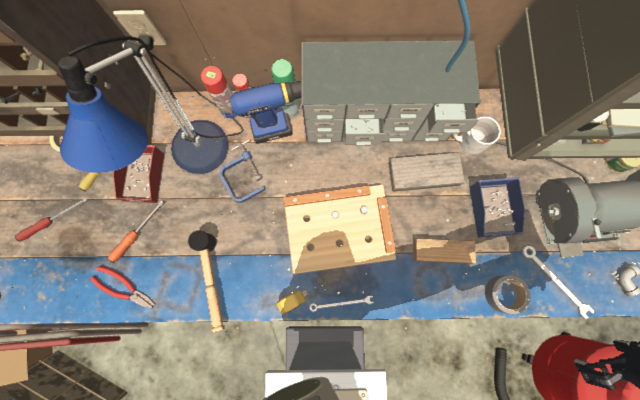

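View pics/scene0.png

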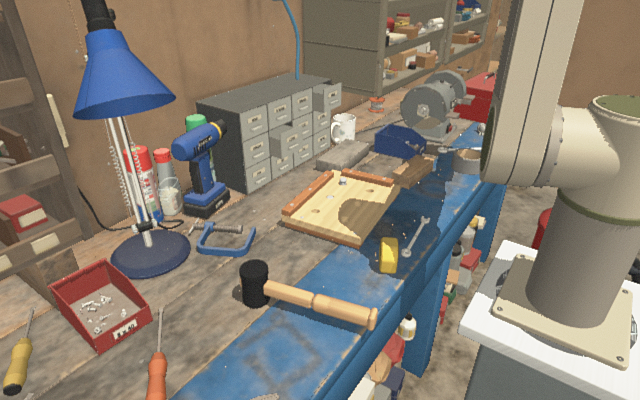

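Top view: mallet head at (202,241) with its handle to (218,328), board centred near (340,228), steel dogs near (336,214) and (362,209), pine at (445,250), offcut at (427,171) and clamp at (241,178).

```bash
python3 - <<'E'
from h import *
s=dict(np.load('top0.npz',allow_pickle=True)); T=cam(s); W=cloud(s,T)
c=s['color']; 
def box(name,sl,zlo,zhi,zt=None):
    r0,r1,c0,c1=sl; w=W[r0:r1,c0:c1].reshape(-1,3); w=w[(w[:,2]>zlo)&(w[:,2]<zhi)]
    r=cv2.minAreaRect((w[:,:2]*1000).astype(np.float32)); print(name,len(w),np.round(r[0],1),np.round(r[1],1),round(r[2],1),'z',np.round(np.median(w[:,2]),4))
box('board+rails',(180,278,275,402),.028,.07)
box('rails',(180,278,275,402),.045,.07)
box('pine',(228,270,408,484),.033,.05)
box('offcut',(145,195,380,472),.03,.05)
box('malhead',(225,262,185,222),.068,.09)
box('handle',(262,335,195,230),.03,.065)
box('handle far',(300,335,195,230),.03,.065)
box('clamp',(145,205,215,268),.01,.05)
box('bench',(265,290,230,280),-.02,.02)
for u,v in[(336,214),(362,209)]:
    print(u,v,np.round(W[v-3:v+4,u-3:u+4,2]*1000), np.round(W[v,u],4))
im=cv2.resize(c[180:275,275:405],None,fx=6,fy=6,interpolation=cv2.INTER_CUBIC)
cv2.imwrite('pics/crop.png',im[:,:,::-1])
E
```

```text
board+rails 7764 [534.8 -67.5] [217.7 332.7] 7.4 z 0.0366
rails 1362 [589.1 -65.5] [334.6 146.2] 64.4 z 0.0518
pine 1331 [ 465.6 -343.5] [ 87.2 197. ] 8.0 z 0.0398
offcut 2253 [ 689.6 -292.4] [106.8 286.7] 10.0 z 0.0397
malhead 353 [495.  329.2] [52.7 52.4] 41.7 z 0.0783
handle 755 [351.6 296.7] [181.3  27. ] 13.9 z 0.0521
handle far 364 [303.  284.6] [81.2 26.8] 14.1 z 0.0529
clamp 721 [704.4 250.1] [182.2 107.6] 26.9 z 0.0183
bench 1247 [397.8 194.6] [139.1  65.6] 89.4 z 0.0001
336 214 [[33. 37. 34. 35. 34. 37. 36.]
 [32. 36. 36. 36. 32. 34. 34.]
 [34. nan 33. 37. 36. 32. 35.]
 [34. 37. 32. 36. 36. 33. 34.]
 [38. 38. 35. 31. 35. 34. 36.]
 [33. 35. 37. 34. 38. 23. 38.]
 [34. 34. 35. 34. 31. 37. 35.]] [ 0.5662 -0.0343  0.0359]
362 209 [[35. 39. 35. 35. 52. 53. 51.]
 [35. 35. 33. 54. 51. 48. 51.]
 [36. 37. 52. 52. 50. 52. 54.]
 [37. 19. 53. 54. 55. 51. 52.]
 [37. 33. 53. 49. 53. 49. 53.]
 [37. 30. 42. 53. 53. 52. 51.]
 [33. 38. 37. 40. 54. 50. 51.]] [ 0.5762 -0.1048  0.0538]
```

View pics/crop.png

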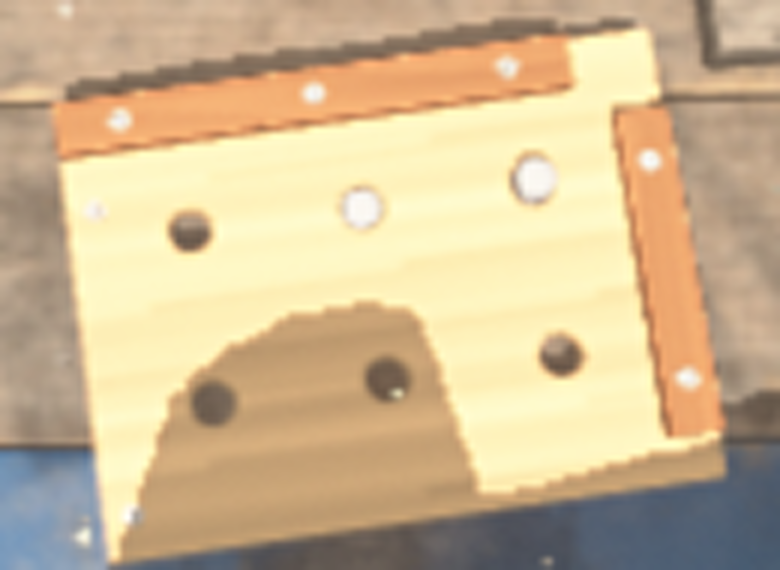

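The crop shows the raised dog at about crop (534,178), which is the hole next to the stop. The lowered dog is at (361,207), the fence runs along the top and the stop along the right.

```bash
cat >> h.py <<'E'
def go(p,yaw,tilt=(0,0,0)):
    """slide (cm) and rot (rad) to tool-down pose, tool x at yaw (deg)"""
    st=ctrl.state(); R0=R.from_quat(st['ee_rot'])
    Rt=R.from_euler('z',yaw,degrees=True)*R.from_euler('x',180,degrees=True)
    print('slide',np.round(R0.inv().apply(np.array(p)-st['position'])*100,2),'rot',np.round((R0.inv()*Rt).as_rotvec(),3),'t',st['t'])
E
python3 - <<'E'
from h import *
s=dict(np.load('top0.npz',allow_pickle=True)); T=cam(s); W=cloud(s,T)
P=lambda u,v,z: ray(s,T,u/6+275-.4,v/6+180-.4,z)[:2]
h={(-1,1):(190,231),(0,1):(361,207),(0,0):(388,380),(-1,0):(213,404),(1,0):(562,354)}
for k,v in h.items(): print(k,np.round(P(*v,.036),4))
print('dog',P(534,178,.052))
f=[P(60,160,.036),P(572,88,.036)]; g=[P(613,107,.036),P(668,437,.036)]
print(f,g)
n=f[0]-f[1]; print('fence y-axis yaw',np.degrees(np.arctan2(n[1],n[0]))-90); n=g[0]-g[1]; print('stop x yaw',np.degrees(np.arctan2(n[1],n[0])))
# pine by height, opened
m=((W[...,2]>.033)&(W[...,2]<.047)).astype(np.uint8); m[:, :408]=0;m[:,486:]=0;m[:226]=0;m[275:]=0
m=cv2.morphologyEx(cv2.morphologyEx(m,5-2,np.ones((3,3))),2,np.ones((7,7)))
cs=cv2.findContours(m,0,2)[0]; k=max(cs,key=cv2.contourArea)
q=np.array([ray(s,T,*a[0],.04)[:2]*1000 for a in k],np.float32); print('pine',cv2.minAreaRect(q))
go((.447,.317,.12),14)
E
```

```text
(-1, 1) [0.5556 0.0482]
(0, 1) [ 0.566  -0.0308]
(0, 0) [ 0.486  -0.0417]
(-1, 0) [0.476  0.0379]
(1, 0) [ 0.497  -0.1213]
dog [ 0.57573132 -0.10933283]
[array([0.58961615, 0.10837584]), array([ 0.62124382, -0.13035381])] [array([ 0.61195185, -0.1491375 ]), array([ 0.45887042, -0.16788315])]
fence y-axis yaw 7.546779422813913
stop x yaw 6.981420987103795
pine ((462.4366760253906, -328.77777099609375), (159.9602813720703, 60.205413818359375), 86.7511215209961)
slide [ 53.54 -71.57  12.26] rot [-0.002 -0.     0.158] t 0.1
```

Call:
servo_tool:
  rot:
    - [0, 0, 0.16]
    - [0, 0, 0.16]
    - [0, 0, 0.16]
    - [0, 0, 0.16]
    - [0, 0, 0.16]
    - [0, 0, 0.16]
    - [0, 0, 0.16]
    - [0, 0, 0.16]
    - [0, 0, 0.16]
    - [0, 0, 0.16]
    - [0, 0, 0.16]
    - [0, 0, 0.16]
  slide:
    - [42, -31, 0]
    - [42, -31, 0]
    - [42, -31, 0]
    - [42, -31, 0]
    - [42, -31, 0]
    - [42, -31, 0]
    - [42, -31, 0]
    - [42, -31, 0]
    - [42, -31, 0]
    - [42, -31, 0]
    - [42, -31, 0]
    - [42, -31, 0]
  gripper: [-1, -1, -1, -1, -1, -1, -1, -1, -1, -1, -1, -1]

```text
t: 1.3
position: [0.5009, -0.0992, 0.2417]
ee_rot: [0.992, 0.123, -0.0, -0.001]
contact_force: [0.2, -0.7, -0.9]
grip_width: 0.0854
finger_force: 0.0
```

```bash
python3 - <<'E'
from h import *
go((.447,.317,.15),14)
E
```

```text
slide [  4.96 -41.66   9.22] rot [-0.001  0.     0.003] t 1.3
```

Call:
servo_tool:
  rot:
    - [0, 0, 0]
    - [0, 0, 0]
    - [0, 0, 0]
    - [0, 0, 0]
    - [0, 0, 0]
    - [0, 0, 0]
    - [0, 0, 0]
    - [0, 0, 0]
    - [0, 0, 0]
    - [0, 0, 0]
    - [0, 0, 0]
    - [0, 0, 0]
  slide:
    - [5, -41.7, 8]
    - [5, -41.7, 8]
    - [5, -41.7, 8]
    - [5, -41.7, 8]
    - [5, -41.7, 8]
    - [5, -41.7, 8]
    - [5, -41.7, 8]
    - [5, -41.7, 8]
    - [5, -41.7, 8]
    - [5, -41.7, 8]
    - [5, -41.7, 8]
    - [5, -41.7, 8]
  gripper: [-1, -1, -1, -1, -1, -1, -1, -1, -1, -1, -1, -1]

```text
t: 2.5
position: [0.4488, 0.3133, 0.1623]
ee_rot: [0.993, 0.12, -0.0, 0.0]
contact_force: [-0.3, -0.1, -0.4]
grip_width: 0.0856
finger_force: 0.0
```

```bash
python3 - <<'E'
from h import *
s,T=snap('wrist','w1'); W=cloud(s,T)
m=(W[...,2]>.03)&(W[...,2]<.06); w=W[m]
mh=(W[...,2]>.07)&(W[...,2]<.09); wh=W[mh]; 
print(len(w),len(wh))
if len(wh)>50: print('head',cv2.minEnclosingCircle((wh[:,:2]*1000).astype(np.float32)),np.median(wh[:,2]))
if len(w)>50: print('handle',cv2.minAreaRect((w[:,:2]*1000).astype(np.float32)),np.median(w[:,2]))
go((.447,.317,.031),14)
E
```

```text
13412 6220
head ((493.8286437988281, 330.1929931640625), 26.992353439331055) 0.07891892430567259
handle ((418.6804504394531, 282.131591796875), (245.97482299804688, 500.77069091796875), 6.3370137214660645) 0.03792739956359786
slide [-0.11 -0.42 13.15] rot [ 0.    -0.    -0.003] t 2.55
```

View pics/w1.png

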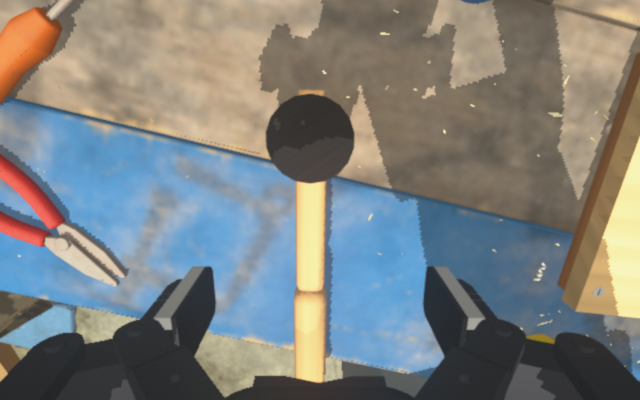

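The wrist view shows the mallet head at (310,138) and the handle running straight down column 310, aligned with the jaws.

Call:
servo_tool:
  rot:
    - [0, 0, 0]
    - [0, 0, 0]
    - [0, 0, 0]
    - [0, 0, 0]
    - [0, 0, 0]
    - [0, 0, 0]
    - [0, 0, 0]
    - [0, 0, 0]
    - [0, 0, 0]
    - [0, 0, 0]
  slide:
    - [-0.2, -0.5, 4]
    - [-0.2, -0.5, 8]
    - [-0.2, -0.5, 11]
    - [-0.2, -0.5, 13.1]
    - [-0.2, -0.5, 13.1]
    - [-0.2, -0.5, 13.1]
    - [-0.2, -0.5, 13.1]
    - [-0.2, -0.5, 13.1]
    - [-0.2, -0.5, 13.1]
    - [-0.2, -0.5, 13.1]
  gripper: [-1, -1, -1, -1, -1, 1, 1, 1, 1, 1]
  grip_force: 110

```text
t: 3.55
position: [0.4462, 0.3193, 0.0328]
ee_rot: [0.993, 0.121, 0.001, -0.0]
contact_force: [-1.7, -3.0, 6.2]
grip_width: 0.0205
finger_force: 107.1
```

Call:
servo_tool:
  rot:
    - [0, 0, 0]
    - [0, 0, 0]
    - [0, 0, 0]
    - [0, 0, 0]
    - [0, 0, 0]
    - [0, 0, 0]
    - [0, 0, 0]
    - [0, 0, 0]
    - [0, 0, 0]
    - [0, 0, 0]
  slide:
    - [0, 0, 0]
    - [0, 0, 0]
    - [0, 0, 0]
    - [0, 0, -2]
    - [0, 0, -5]
    - [0, 0, -8]
    - [0, 0, -10]
    - [0, 0, -10]
    - [0, 0, -10]
    - [0, 0, -10]
  gripper: [1, 1, 1, 1, 1, 1, 1, 1, 1, 1]

```text
t: 4.55
position: [0.4438, 0.3183, 0.129]
ee_rot: [0.993, 0.121, -0.002, 0.001]
contact_force: [-0.2, -0.3, -5.2]
grip_width: 0.0206
finger_force: 108.1
```

```bash
python3 - <<'E'
from h import *
s,T=snap('wrist','w2'); W=cloud(s,T)
p=ctrl.state()['position']; print(p, ctrl.state()['wrist_torque'])
mh=(W[...,2]>p[2]+.03)&(W[...,2]<p[2]+.06)&(np.hypot(W[...,0]-p[0],W[...,1]-p[1])<.1); mh=mh.astype(np.uint8); mh[230:]=0; w=W[mh>0]
print(len(w),'head',cv2.minEnclosingCircle((w[:,:2]*1000).astype(np.float32)),np.median(w[:,2])-p[2])
A=np.c_[w[:,:2],np.ones(len(w))]; print('plane',np.linalg.lstsq(A,w[:,2],rcond=None)[0])
d=np.array([.5764,-.1101]); 
E
```

```text
[0.44384604 0.31821898 0.1289037 ] [-0.04574314  0.21703968 -0.03599974]
25334 head ((492.1182861328125, 330.16900634765625), 26.869508743286133) 0.04575122321822578
plane [-0.00827957 -0.00458309  0.18029576]
```

```bash
python3 - <<'E'
from h import *
go((.5279,-.1219,.14),13.9)
E
```

```text
slide [-2.43 44.74 -1.05] rot [0.001 0.004 0.   ] t 4.6
```

Call:
servo_tool:
  rot:
    - [0, 0, 0]
    - [0, 0, 0]
    - [0, 0, 0]
    - [0, 0, 0]
    - [0, 0, 0]
    - [0, 0, 0]
    - [0, 0, 0]
    - [0, 0, 0]
    - [0, 0, 0]
    - [0, 0, 0]
    - [0, 0, 0]
    - [0, 0, 0]
  slide:
    - [0, 3, -1]
    - [-1, 7, -1]
    - [-2.4, 12, -1]
    - [-2.4, 17, -1]
    - [-2.4, 22, -1]
    - [-2.4, 27, -1]
    - [-2.4, 32, -1]
    - [-2.4, 36, -1]
    - [-2.4, 40, -1]
    - [-2.4, 43, -1]
    - [-2.4, 44.7, -1]
    - [-2.4, 44.7, -1]
  gripper: [1, 1, 1, 1, 1, 1, 1, 1, 1, 1, 1, 1]

```text
t: 5.8
position: [0.5289, -0.1224, 0.14]
ee_rot: [0.993, 0.12, -0.001, -0.0]
contact_force: [-0.2, 0.9, -4.0]
grip_width: 0.0206
finger_force: 108.8
```

Call:
servo_tool:
  rot:
    - [0, 0, 0]
    - [0, 0, 0]
    - [0, 0, 0]
  slide:
    - [0, 0, 0]
    - [0, 0, 0]
    - [0, 0, 0]
  gripper: [1, 1, 1]

```text
t: 6.1
position: [0.5292, -0.1194, 0.141]
ee_rot: [0.993, 0.122, -0.0, -0.0]
contact_force: [-0.1, 0.1, -5.4]
grip_width: 0.0204
finger_force: 108.8
```

```bash
python3 - <<'E'
from h import *
s,T=snap('wrist','w3'); W=cloud(s,T)
p=ctrl.state()['position']; print(p, ctrl.state()['contact_force'])
mh=(W[...,2]>p[2]+.03)&(W[...,2]<p[2]+.06)&(np.hypot(W[...,0]-p[0],W[...,1]-p[1])<.1); mh=mh.astype(np.uint8); mh[230:]=0; w=W[mh>0]
c,_=cv2.minEnclosingCircle((w[:,:2]*1000).astype(np.float32)); print('head',c,np.median(w[:,2])-.078)
off=np.array(c)/1000-p[:2]; t=np.array([.5762,-.1099])-off; go((t[0],t[1],.084),13.9)
E
```

```text
[ 0.52927549 -0.1195589   0.14120459] [ 0.11830738 -0.2182846  -4.72111759]
head (577.8836059570312, -107.24263000488281) 0.10891761605905055
slide [-0.23  0.22  5.72] rot [-0.     0.     0.002] t 6.15
```

Call:
servo_tool:
  rot:
    - [0, 0, 0]
    - [0, 0, 0]
    - [0, 0, 0]
    - [0, 0, 0]
    - [0, 0, 0]
    - [0, 0, 0]
    - [0, 0, 0]
    - [0, 0, 0]
    - [0, 0, 0]
  slide:
    - [-0.2, 0.2, 3]
    - [-0.2, 0.2, 5]
    - [-0.2, 0.2, 5]
    - [-0.2, 0.2, 6]
    - [-0.2, 0.2, 6.5]
    - [-0.2, 0.2, 7]
    - [-0.2, 0.2, 7]
    - [-0.2, 0.2, 7]
    - [-0.2, 0.2, 7]
  gripper: [1, 1, 1, 1, 1, 1, 1, 1, 1]

```text
t: 7.05
position: [0.5281, -0.1232, 0.0716]
ee_rot: [0.993, 0.121, 0.0, 0.0]
contact_force: [-0.5, 0.1, -4.9]
grip_width: 0.0202
finger_force: 109.0
```

Call:
servo_tool:
  rot:
    - [0, 0, 0]
    - [0, 0, 0]
    - [0, 0, 0]
    - [0, 0, 0]
    - [0, 0, 0]
    - [0, 0, 0]
    - [0, 0, 0]
    - [0, 0, 0]
  slide:
    - [0, 0, -3]
    - [0, 0, -6]
    - [0, -3, -7]
    - [0, -7, -7]
    - [0, -12, -7]
    - [0, -15, -7]
    - [0, -16, -7]
    - [0, -16, -7]
  gripper: [1, 1, 1, 1, 1, 1, 1, 1]

```text
t: 7.85
position: [0.4894, 0.0334, 0.1416]
ee_rot: [0.992, 0.122, 0.0, 0.0]
contact_force: [-0.0, -0.2, -4.8]
grip_width: 0.0204
finger_force: 109.2
```

```bash
python3 - <<'E'
from h import *
s,T=snap('wrist','w4'); W=cloud(s,T)
t,T2=snap('top','t4'); W2=cloud(t,T2)
d=np.array([.5762,-.1099])
for w in (W,W2):
    m=np.hypot(w[...,0]-d[0],w[...,1]-d[1])<.008; z=w[m][:,2]; print(len(z), np.round(np.percentile(z,[10,50,90]),4) if len(z) else '')
p=ctrl.state()['position']
mh=(W[...,2]>p[2]+.03)&(W[...,2]<p[2]+.06)&(np.hypot(W[...,0]-p[0],W[...,1]-p[1])<.1); mh=mh.astype(np.uint8); mh[230:]=0; w=W[mh>0]
print(cv2.minEnclosingCircle((w[:,:2]*1000).astype(np.float32)),'face z-tcp',np.median(w[:,2])-.078-p[2])
A=np.c_[w[:,:2],np.ones(len(w))]; print('plane',np.linalg.lstsq(A,w[:,2],rcond=None)[0])
go((.4455,.318,.07),13.9)
E
```

```text
494 [0.0349 0.036  0.0369]
24 [0.0329 0.0348 0.0371]
((537.8587646484375, 45.41769027709961), 26.91192054748535) face z-tcp -0.03202468488702899
plane [-0.00347532 -0.00312797  0.18958329]
slide [  2.58 -28.87   7.14] rot [ 0.001 -0.001  0.001] t 7.95
```

Call:
servo_tool:
  rot:
    - [0, 0, 0]
    - [0, 0, 0]
    - [0, 0, 0]
    - [0, 0, 0]
    - [0, 0, 0]
    - [0, 0, 0]
    - [0, 0, 0]
    - [0, 0, 0]
    - [0, 0, 0]
    - [0, 0, 0]
    - [0, 0, 0]
  slide:
    - [0.5, -4, 0]
    - [1.3, -9, 0]
    - [2, -14, 0]
    - [2.6, -19, 0]
    - [2.6, -24, 0]
    - [2.6, -27.5, 2]
    - [2.6, -28.9, 5]
    - [2.6, -28.9, 8]
    - [2.6, -28.9, 10]
    - [2.6, -28.9, 10.6]
    - [2.6, -28.9, 10.6]
  gripper: [1, 1, 1, 1, 1, 1, 1, 1, 1, 1, 1]

```text
t: 9.05
position: [0.4457, 0.3178, 0.0349]
ee_rot: [0.993, 0.12, -0.001, 0.0]
contact_force: [0.1, -0.5, -4.5]
grip_width: 0.0203
finger_force: 109.6
```

```bash
python3 - <<'E'
from h import *
print(ctrl.state()['position'],ctrl.state()['contact_force'])
E
```

```text
[0.44569648 0.31782209 0.03487891] [ 0.08158292 -0.50432095 -4.53640015]
```

Call:
servo_tool:
  rot:
    - [0, 0, 0]
    - [0, 0, 0]
    - [0, 0, 0]
    - [0, 0, 0]
    - [0, 0, 0]
    - [0, 0, 0]
    - [0, 0, 0]
  slide:
    - [0, 0, 0.25]
    - [0, 0, 0.25]
    - [0, 0, 0.25]
    - [0, 0, 0.25]
    - [0, 0, 0.25]
    - [0, 0, 0.25]
    - [0, 0, 0.25]
  gripper: [1, 1, -1, -1, -1, -1, -1]

```text
t: 9.75
position: [0.4454, 0.3192, 0.0331]
ee_rot: [0.993, 0.121, 0.0, -0.0]
contact_force: [0.6, 0.2, -0.6]
grip_width: 0.085
finger_force: 0.0
```

Call:
servo_tool:
  rot:
    - [0, 0, 0]
    - [0, 0, 0]
    - [0, 0, 0]
    - [0, 0, 0]
    - [0, 0, 0]
    - [0, 0, 0]
    - [0, 0, 0]
  slide:
    - [0, 0, -1]
    - [0, 0, -3]
    - [0, 0, -7]
    - [0, 0, -12]
    - [0, 0, -17]
    - [0, 0, -19]
    - [0, 0, -19]
  gripper: [-1, -1, -1, -1, -1, -1, -1]

```text
t: 10.45
position: [0.4474, 0.3204, 0.2289]
ee_rot: [0.993, 0.121, 0.004, -0.002]
contact_force: [-0.5, -0.5, 0.3]
grip_width: 0.0855
finger_force: 0.0
```

```bash
python3 - <<'E'
from h import *
s,T=snap('wrist','w5'); W=cloud(s,T)
w=W[(W[...,2]>.07)&(W[...,2]<.09)]; print('head',cv2.minEnclosingCircle((w[:,:2]*1000).astype(np.float32)),np.median(w[:,2]))
go((.4624,-.3288,.2),-3.25)
go((.5,-.05,.22),-3.25)
print(ctrl.state()['joint_positions'])
E
```

```text
head ((492.940673828125, 329.6248474121094), 26.87779426574707) 0.07920887068563354
slide [-14.05  63.34   2.42] rot [-0.002 -0.005  0.3  ] t 10.5
slide [-3.68 37.18  0.51] rot [-0.002 -0.005  0.3  ] t 10.5
[ 5.28190685e-01 -3.97142131e-03  1.65843260e+00 -8.71424059e-06
  1.48210654e+00  1.85610172e+00]
```

```bash
python3 - <<'E'
from h import *
go((.52,0,.22),86.75)
go((.4624,-.3288,.2),86.75)
E
```

```text
slide [-0.54 32.8   0.53] rot [ 0.002 -0.005 -1.271] t 10.5
slide [-14.05  63.34   2.42] rot [ 0.002 -0.005 -1.271] t 10.5
```

Call:
servo_tool:
  rot:
    - [0, 0, -0.1]
    - [0, 0, -0.2]
    - [0, 0, -0.3]
    - [0, 0, -0.4]
    - [0, 0, -0.5]
    - [0, 0, -0.6]
    - [0, 0, -0.7]
    - [0, 0, -0.8]
    - [0, 0, -0.9]
    - [0, 0, -1.0]
    - [0, 0, -1.1]
    - [0, 0, -1.2]
  slide:
    - [0, 4, 0]
    - [0, 9, 0]
    - [0, 14, 0]
    - [0, 19, 0]
    - [0, 24, 0]
    - [-1, 29, 0]
    - [-2, 34, 0]
    - [-4, 39, 0]
    - [-6, 43, 0]
    - [-8, 47, 0]
    - [-10, 51, 1]
    - [-11, 55, 2]
  gripper: [-1, -1, -1, -1, -1, -1, -1, -1, -1, -1, -1, -1]

```text
t: 11.7
position: [0.4687, -0.2428, 0.201]
ee_rot: [0.75, 0.662, -0.0, -0.001]
contact_force: [0.9, 0.3, -0.8]
grip_width: 0.0857
finger_force: 0.0
```

```bash
python3 - <<'E'
from h import *
go((.4624,-.3288,.2),86.75)
E
```

```text
slide [-8.61  0.44  0.1 ] rot [-0.002 -0.001 -0.068] t 11.7
```

Call:
servo_tool:
  rot:
    - [0, 0, -0.07]
    - [0, 0, -0.07]
    - [0, 0, -0.07]
    - [0, 0, -0.07]
    - [0, 0, -0.07]
  slide:
    - [-4, 0.4, 0]
    - [-7, 0.4, 0]
    - [-8.6, 0.4, 0]
    - [-8.6, 0.4, 0]
    - [-8.6, 0.4, 0]
  gripper: [-1, -1, -1, -1, -1]

```text
t: 12.2
position: [0.4634, -0.3261, 0.2018]
ee_rot: [0.727, 0.686, 0.0, -0.001]
contact_force: [-0.9, 0.4, 0.2]
grip_width: 0.0852
finger_force: 0.0
```

```bash
python3 - <<'E'
from h import *
s,T=snap('wrist','w6'); W=cloud(s,T)
p=ctrl.state()['position'];print(p)
m=((W[...,2]>.03)&(W[...,2]<.05)).astype(np.uint8); m=cv2.morphologyEx(cv2.morphologyEx(m,2,np.ones((5,5))),3,np.ones((5,5)))
for k in cv2.findContours(m,0,2)[0]:
    if cv2.contourArea(k)<800: continue
    q=np.array([ray(s,T,*a[0],.04)[:2]*1000 for a in k],np.float32); print(np.round(q.min(0)),np.round(q.max(0)),cv2.minAreaRect(q))
go((.4624,-.3288,.02),86.75)
E
```

```text
[ 0.46370378 -0.32569243  0.20214098]
[ 345. -540.] [ 397. -436.] ((372.7795104980469, -489.6914978027344), (103.60614776611328, 47.897789001464844), 84.28064727783203)
[ 429. -410.] [ 496. -249.] ((462.33966064453125, -329.1293640136719), (159.18911743164062, 59.782920837402344), 86.84288787841797)
[ 632. -397.] [ 743. -196.] ((686.4813232421875, -294.4053039550781), (95.4905776977539, 200.59103393554688), 4.930870056152344)
slide [-0.34 -0.1  18.21] rot [-0.001 -0.001 -0.001] t 12.25
```

View pics/w6.png

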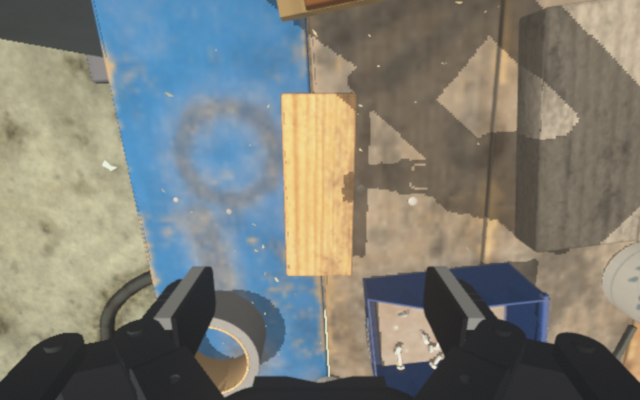

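The wrist view shows the pine block at columns 282–355 and rows 93–276, square to the jaws and matching the earlier estimate.

Call:
servo_tool:
  rot:
    - [0, 0, 0]
    - [0, 0, 0]
    - [0, 0, 0]
    - [0, 0, 0]
    - [0, 0, 0]
    - [0, 0, 0]
    - [0, 0, 0]
    - [0, 0, 0]
    - [0, 0, 0]
    - [0, 0, 0]
    - [0, 0, 0]
    - [0, 0, 0]
  slide:
    - [-0.3, -0.1, 4]
    - [-0.3, -0.1, 8]
    - [-0.3, -0.1, 12]
    - [-0.3, -0.1, 15]
    - [-0.3, -0.1, 17]
    - [-0.3, -0.1, 17.3]
    - [-0.3, -0.1, 17.3]
    - [-0.3, -0.1, 17.3]
    - [-0.3, -0.1, 17.3]
    - [-0.3, -0.1, 17.3]
    - [-0.3, -0.1, 17.3]
    - [-0.3, -0.1, 17.3]
  gripper: [-1, -1, -1, -1, -1, -1, -1, 1, 1, 1, 1, 1]
  grip_force: 80

```text
t: 13.45
position: [0.4641, -0.3311, 0.0323]
ee_rot: [0.727, 0.686, 0.0, 0.002]
contact_force: [1.0, 1.6, 6.6]
grip_width: 0.0576
finger_force: 87.9
```

Call:
servo_tool:
  rot:
    - [0, 0, 0]
    - [0, 0, 0]
    - [0, 0, 0]
    - [0, 0, 0]
    - [0, 0, 0]
    - [0, 0, 0]
    - [0, 0, 0]
  slide:
    - [0, 0, 0]
    - [0, 0, -3]
    - [0, 0, -7]
    - [0, 0, -10]
    - [0, 0, -11]
    - [0, 0, -11]
    - [0, 0, -11]
  gripper: [1, 1, 1, 1, 1, 1, 1]

```text
t: 14.15
position: [0.4618, -0.3294, 0.1381]
ee_rot: [0.727, 0.686, -0.0, -0.001]
contact_force: [-0.5, 0.8, -4.3]
grip_width: 0.058
finger_force: 87.8
```

```bash
cat > pine.py <<'E'
from h import *
def look(name):
    p=ctrl.state()['position']; s,T=snap('wrist',name); W=cloud(s,T)
    zt=p[2]+.011
    m=((abs(W[...,2]-zt)<.008)&(np.hypot(W[...,0]-p[0],W[...,1]-p[1])<.12)).astype(np.uint8); m=cv2.morphologyEx(cv2.morphologyEx(m,2,np.ones((5,5))),3,np.ones((5,5)))
    k=max(cv2.findContours(m,0,2)[0],key=cv2.contourArea); w=W[m>0]; z=np.median(w[:,2])
    q=np.array([ray(s,T,*a[0],z)[:2]*1000 for a in k],np.float32); r=cv2.minAreaRect(q)
    print('tcp',p,'force',ctrl.state()['contact_force']); print('pine rect',r,'top z',z,'ends',cv2.boxPoints(r).round(1).tolist())
    A=np.c_[w[:,:2],np.ones(len(w))]; print('plane',np.linalg.lstsq(A,w[:,2],rcond=None)[0])
    return p,r,z,s,T,W
E
python3 - <<'E'
from pine import *
look('w7')
u=np.array([np.cos(np.radians(7.5)),np.sin(np.radians(7.5))]); v=np.array([-u[1],u[0]]); b=np.array([.527,-.041])
print('goal',b+.05*u-.035*v,'pre',b+.042*u-.027*v)
E
```

```text
tcp [ 0.46175176 -0.32943215  0.13810637] force [ 0.12568062 -0.03114833 -4.34264391]
pine rect ((nan, nan), (0.0, 0.0), 0.0) top z nan ends [[nan, nan], [nan, nan], [nan, nan], [nan, nan]]
 ** On entry to DLASCL parameter number  4 had an illegal value
 ** On entry to DLASCL parameter number  4 had an illegal valueTraceback (most recent call last):
  File "<stdin>", line 2, in <module>
  File "pine.py", line 9, in look
    A=np.c_[w[:,:2],np.ones(len(w))]; print('plane',np.linalg.lstsq(A,w[:,2],rcond=None)[0])
                                                    ~~~~~~~~~~~~~~~^^^^^^^^^^^^^^^^^^^^^
    x, resids, rank, s = _umath_linalg.lstsq(a, b, rcond,
                         ~~~~~~~~~~~~~~~~~~~^^^^^^^^^^^^^
                                             signature=signature)
                                             ^^^^^^^^^^^^^^^^^^^^
    raise LinAlgError("SVD did not converge in Linear Least Squares")
numpy.linalg.LinAlgError: SVD did not converge in Linear Least Squares
```

```bash
sed -i "s/k=max(cv2.find/m[np.isnan(W[...,2])]=0; k=max(cv2.find/; s/(np.hypot/np.nan_to_num(np.hypot/; s/<.12))/)<.12)/" pine.py
sed -i "s/np.nan_to_num(np.hypot(W\[...,0\]-p\[0\],W\[...,1\]-p\[1\]))<.12)/(np.hypot(W[...,0]-p[0],W[...,1]-p[1])<.12)/; s/m=((abs/m=(~np.isnan(W[...,2])\&(abs/" pine.py; grep -n "m=(" pine.py
python3 - <<'E'
from pine import *
look('w7')
u=np.array([np.cos(np.radians(7.5)),np.sin(np.radians(7.5))]); v=np.array([-u[1],u[0]]); b=np.array([.527,-.041])
print('goal',b+.05*u-.035*v,'pre',b+.040*u-.025*v)
E
```

```text
5:    m=(~np.isnan(W[...,2])&(abs(W[...,2]-zt)<.008)&(np.hypot(W[...,0]-p[0],W[...,1]-p[1])<.12).astype(np.uint8); m=cv2.morphologyEx(cv2.morphologyEx(m,2,np.ones((5,5))),3,np.ones((5,5)))Traceback (most recent call last):
  File "<stdin>", line 1, in <module>
  File "pine.py", line 5
    m=(~np.isnan(W[...,2])&(abs(W[...,2]-zt)<.008)&(np.hypot(W[...,0]-p[0],W[...,1]-p[1])<.12).astype(np.uint8); m=cv2.morphologyEx(cv2.morphologyEx(m,2,np.ones((5,5))),3,np.ones((5,5)))
                                                                                                               ^
SyntaxError: invalid syntax
```

```bash
sed -i "s/<.12).astype/<.12)).astype/" pine.py
python3 - <<'E'
from pine import *
look('w7')
u=np.array([np.cos(np.radians(7.5)),np.sin(np.radians(7.5))]); v=np.array([-u[1],u[0]]); b=np.array([.527,-.041])
print('goal',b+.05*u-.035*v,'pre',b+.040*u-.025*v)
E
```

```text
tcp [ 0.46137984 -0.32910754  0.13738664] force [-0.37209166 -0.12373874 -3.39072059]
pine rect ((462.032470703125, -309.72808837890625), (123.55697631835938, 89.45140075683594), 86.68365478515625) top z 0.1460761441287412 ends [[413.79998779296875, -368.79998779296875], [503.1000061035156, -374.0], [510.29998779296875, -250.60000610351562], [421.0, -245.5]]
plane [-0.00427303  0.00085105  0.14841384]
goal [ 0.58114066 -0.06917426] pre [ 0.56992095 -0.06056507]
```

```bash
python3 - <<'E'
from h import *
go((.570,-.0606,.11),97.5)
E
```

```text
slide [27.42  9.31  2.75] rot [-0.003 -0.003 -0.189] t 14.25
```

Call:
servo_tool:
  rot:
    - [0, 0, -0.1]
    - [0, 0, -0.19]
    - [0, 0, -0.19]
    - [0, 0, -0.19]
    - [0, 0, -0.19]
    - [0, 0, -0.19]
    - [0, 0, -0.19]
    - [0, 0, -0.19]
    - [0, 0, -0.19]
    - [0, 0, -0.19]
    - [0, 0, -0.19]
  slide:
    - [3, 1, 0]
    - [7, 2, 0]
    - [11, 3.5, 0]
    - [15, 5, 0]
    - [19, 6.5, 0]
    - [23, 8, 0.5]
    - [26, 9, 1.5]
    - [27.4, 9.3, 2.5]
    - [27.4, 9.3, 2.7]
    - [27.4, 9.3, 2.7]
    - [27.4, 9.3, 2.7]
  gripper: [1, 1, 1, 1, 1, 1, 1, 1, 1, 1, 1]

```text
t: 15.35
position: [0.5707, -0.0631, 0.1124]
ee_rot: [0.659, 0.752, -0.0, -0.0]
contact_force: [0.1, 0.4, -2.4]
grip_width: 0.0577
finger_force: 87.6
```

```bash
python3 - <<'E'
from pine import *
p,r,z,s,T,W=look('w8')
go((.570,-.0606,.0683),97.5)
t,_=snap('top','t8')
cv2.imwrite('pics/m8.png',np.hstack([s['color'],cv2.resize(t['color'][160:290,260:420],(492,400))])[:,:,::-1][:, ::1]); im=cv2.imread('pics/m8.png'); cv2.imwrite('pics/m8.png',cv2.resize(im,(800,283)))
E
```

```text
tcp [ 0.57071613 -0.06306675  0.11239321] force [ 0.93949344 -0.83306668 -3.45416997]
pine rect ((567.7702026367188, -43.839759826660156), (90.31705474853516, 123.70085906982422), 7.513246536254883) top z 0.12101962853447674 ends [[514.9000244140625, 11.600000381469727], [531.0999755859375, -111.0999984741211], [620.5999755859375, -99.30000305175781], [604.5, 23.399999618530273]]
plane [-0.00322107 -0.0023751   0.12286481]
slide [ 0.27 -0.07  4.46] rot [-0.  0. -0.] t 15.4
```

View pics/m8.png

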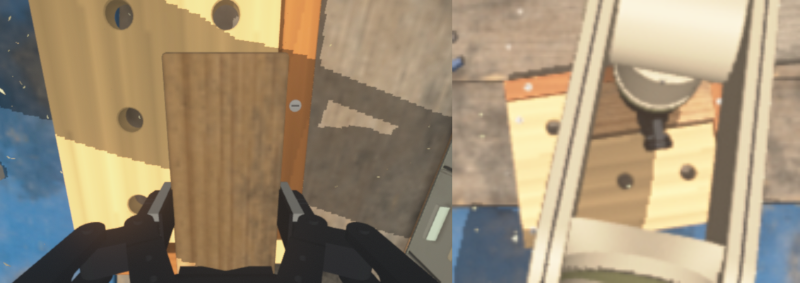

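The block sits parallel to the fence, with gaps to the fence and the stop. Next I descend to about 2 mm above the board.

Call:
servo_tool:
  rot:
    - [0, 0, 0]
    - [0, 0, 0]
    - [0, 0, 0]
    - [0, 0, 0]
    - [0, 0, 0]
    - [0, 0, 0]
    - [0, 0, 0]
  slide:
    - [0.3, -0.1, 1.5]
    - [0.3, -0.1, 3]
    - [0.3, -0.1, 4]
    - [0.3, -0.1, 4.2]
    - [0.3, -0.1, 4.2]
    - [0.3, -0.1, 4.2]
    - [0.3, -0.1, 4.2]
  gripper: [1, 1, 1, 1, 1, 1, 1]

```text
t: 16.15
position: [0.5702, -0.0591, 0.0712]
ee_rot: [0.659, 0.752, 0.0, 0.0]
contact_force: [0.3, 1.1, -3.2]
grip_width: 0.0579
finger_force: 87.7
```

Call:
servo_tool:
  rot:
    - [0, 0, 0]
    - [0, 0, 0]
    - [0, 0, 0]
    - [0, 0, 0]
  slide:
    - [0, 0, 0.1]
    - [0, 0, 0.1]
    - [0, 0, 0.1]
    - [0, 0, 0.1]
  gripper: [1, 1, 1, 1]

```text
t: 16.55
position: [0.5699, -0.0591, 0.0699]
ee_rot: [0.659, 0.752, 0.0, 0.0]
contact_force: [0.1, 1.2, -3.4]
grip_width: 0.0579
finger_force: 87.7
```

Call:
servo_tool:
  rot:
    - [0, 0, 0]
    - [0, 0, 0]
    - [0, 0, 0]
    - [0, 0, 0]
    - [0, 0, 0]
  slide:
    - [-0.3, 0.3, 0.15]
    - [-0.6, 0.6, 0.15]
    - [-0.8, 0.7, 0.2]
    - [-0.8, 0.7, 0.2]
    - [-0.8, 0.7, 0.2]
  gripper: [1, 1, 1, 1, 1]

```text
t: 17.05
position: [0.5787, -0.0664, 0.0684]
ee_rot: [0.659, 0.752, 0.0, 0.001]
contact_force: [2.6, -0.8, 0.1]
grip_width: 0.0581
finger_force: 88.1
```

Call:
servo_tool:
  rot:
    - [0, 0, 0]
    - [0, 0, 0]
    - [0, 0, 0]
    - [0, 0, 0]
    - [0, 0, 0]
  slide:
    - [-0.1, 0.1, 0]
    - [-0.2, 0.2, 0]
    - [-0.3, 0.3, 0]
    - [-0.3, 0.3, 0]
    - [-0.3, 0.3, 0]
  gripper: [1, 1, 1, 1, 1]

```text
t: 17.55
position: [0.5812, -0.0683, 0.0684]
ee_rot: [0.659, 0.752, 0.0, -0.0]
contact_force: [-3.9, 2.3, 6.5]
grip_width: 0.0579
finger_force: 88.9
```

```bash
cat > q.py <<'E'
from h import *
st=ctrl.state(); u=np.array([np.cos(np.radians(7.5)),np.sin(np.radians(7.5))]); v=np.array([-u[1],u[0]])
d=st['position'][:2]-[.527,-.041]; f=st['contact_force']
print('board xy',np.round([d@u,d@v],4),'z',round(st['position'][2],4),'F board',np.round([f[:2]@u,f[:2]@v,f[2]],2),'M',np.round(st['wrist_torque'],2),'t',st['t'])
E
python3 q.py
```

```text
board xy [ 0.0502 -0.0341] z 0.0684 F board [-3.52  2.75  6.52] M [0.44 0.33 0.03] t 17.55
```

Call:
servo_tool:
  rot:
    - [0, 0, 0]
    - [0, 0, 0]
    - [0, 0, 0]
    - [0, 0, 0]
    - [0, 0, 0]
  slide:
    - [0, 0, -0.2]
    - [0, 0, -0.2]
    - [-0.2, 0.2, -0.2]
    - [-0.3, 0.3, -0.2]
    - [-0.3, 0.3, -0.2]
  gripper: [1, 1, 1, 1, 1]

```text
t: 18.05
position: [0.5818, -0.0702, 0.0686]
ee_rot: [0.659, 0.752, -0.001, -0.003]
contact_force: [-12.0, 5.0, 3.8]
grip_width: 0.0579
finger_force: 88.5
```

```bash
python3 q.py
```

```text
board xy [ 0.0505 -0.0361] z 0.0686 F board [-11.23   6.54   3.78] M [ 0.74  1.98 -0.42] t 18.05
```

Call:
servo_tool:
  rot:
    - [0, 0, 0]
    - [0, 0, 0]
    - [0, 0, 0]
    - [0, 0, 0]
  slide:
    - [-0.15, 0, 0]
    - [-0.3, 0, 0]
    - [-0.3, 0, 0]
    - [-0.3, 0, 0]
  gripper: [1, 1, 1, 1]

```text
t: 18.45
position: [0.5819, -0.071, 0.0686]
ee_rot: [0.659, 0.752, -0.0, -0.005]
contact_force: [-13.8, 14.3, 8.1]
grip_width: 0.0579
finger_force: 89.0
```

```bash
python3 q.py
```

```text
board xy [ 0.0505 -0.0369] z 0.0686 F board [-11.82  16.02   8.06] M [ 2.18  2.23 -0.57] t 18.45
```

Call:
servo_tool:
  rot:
    - [0, 0, 0]
    - [0, 0, 0]
    - [0, 0, 0]
    - [0, 0, 0]
    - [0, 0, 0]
  slide:
    - [0, -0.3, -0.15]
    - [0, -0.6, -0.2]
    - [0, -0.6, -0.2]
    - [0, -0.6, -0.2]
    - [0, -0.6, -0.2]
  gripper: [1, 1, 1, 1, 1]

```text
t: 18.95
position: [0.5791, -0.0718, 0.0711]
ee_rot: [0.659, 0.752, 0.002, -0.002]
contact_force: [3.5, 14.3, -2.4]
grip_width: 0.0579
finger_force: 87.6
```

```bash
python3 q.py; python3 - <<'E'
from pine import *
p,r,z,s,T,W=look('w9')
im=s['color']; 
cv2.imwrite('pics/w9.png',im[:,:,::-1])
E
```

```text
board xy [ 0.0477 -0.0374] z 0.0711 F board [ 5.31 13.75 -2.42] M [ 2.65 -0.55  0.08] t 18.95
tcp [ 0.57912633 -0.0718144   0.07112592] force [ 2.74440732 14.11059871 -2.95353384]
pine rect ((576.0790405273438, -52.034019470214844), (89.94502258300781, 122.4848403930664), 7.629764556884766) top z 0.08026918905983747 ends [[523.4000244140625, 2.700000047683716], [539.5999755859375, -118.69999694824219], [628.7999877929688, -106.80000305175781], [612.5, 14.600000381469727]]
plane [-0.00350123  0.01571025  0.08305233]
```

View pics/w9.png

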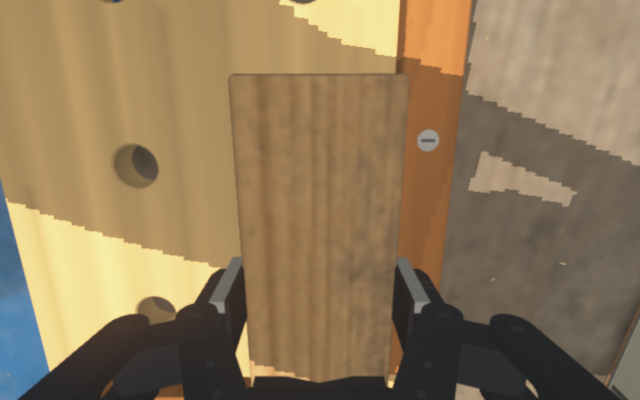

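The block now clears the fence by about 3 mm and is pressed on the stop with about 14 N and almost no board load, so stop contact is real. I'll ease the stop load, press to the fence, then settle down.

Call:
servo_tool:
  rot:
    - [0, 0, 0]
    - [0, 0, 0]
    - [0, 0, 0]
    - [0, 0, 0]
    - [0, 0, 0]
    - [0, 0, 0]
    - [0, 0, 0]
    - [0, 0, 0]
  slide:
    - [0.25, 0, 0.1]
    - [0.25, 0, 0.1]
    - [0.25, 0.2, 0.1]
    - [0.25, 0.4, 0.1]
    - [0.25, 0.6, 0.1]
    - [0.25, 0.7, 0.1]
    - [0.25, 0.7, 0.1]
    - [0.25, 0.7, 0.1]
  gripper: [1, 1, 1, 1, 1, 1, 1, 1]

```text
t: 19.8
position: [0.582, -0.0709, 0.0689]
ee_rot: [0.659, 0.752, -0.002, -0.004]
contact_force: [-11.3, 4.7, 0.5]
grip_width: 0.0583
finger_force: 88.3
```

```bash
python3 q.py; python3 - <<'E'
from pine import *
p,r,z,s,T,W=look('w10')
E
```

```text
board xy [ 0.0506 -0.0369] z 0.0689 F board [-10.58   6.1    0.48] M [ 0.61  2.15 -0.7 ] t 19.8
tcp [ 0.58200309 -0.0709481   0.0689024 ] force [-12.34897153   5.45017455   1.24654731]
pine rect ((579.2119140625, -51.676109313964844), (89.916015625, 123.63412475585938), 7.497862339019775) top z 0.0774885598478425 ends [[526.5999755859375, 3.700000047683716], [542.7000122070312, -118.80000305175781], [631.9000244140625, -107.0999984741211], [615.7000122070312, 15.5]]
plane [-0.00911262 -0.00469105  0.08264332]
```

Call:
servo_tool:
  rot:
    - [0, 0, 0]
    - [0, 0, 0]
    - [0, 0, 0]
    - [0, 0, 0]
    - [0, 0, 0]
    - [0, 0, 0]
    - [0, 0, 0]
  slide:
    - [-0.15, 0, 0.05]
    - [-0.3, 0, 0.1]
    - [-0.3, 0, 0.1]
    - [-0.3, 0, 0.1]
    - [-0.3, 0, 0.1]
    - [-0.3, 0, 0.1]
    - [-0.3, 0, 0.1]
  gripper: [1, 1, 1, 1, 1, 1, 1]

```text
t: 20.55
position: [0.5821, -0.0711, 0.0687]
ee_rot: [0.659, 0.752, -0.001, -0.006]
contact_force: [-17.5, 18.8, 11.5]
grip_width: 0.0583
finger_force: 89.5
```

```bash
python3 q.py; python3 - <<'E'
from pine import *
p,r,z,s,T,W=look('w11')
# scene check of mallet, and end-of-block vs lowered hole in wrist view
g=cv2.cvtColor(s['color'],cv2.COLOR_RGB2GRAY)
m=((W[...,2]>.07)&(W[...,2]<.09)).astype(np.uint8); cols=[270,300,330,360]
u=np.array([np.cos(np.radians(7.5)),np.sin(np.radians(7.5))]); v=np.array([-u[1],u[0]])
for c in cols:
    rr=np.nonzero(m[:200,c])[0][0]; e=ray(s,T,c,rr,.076)[:2]-[.527,-.041]; print('far end board',e@u,e@v)
# fence outer/inner edge y end & hole from depth
h=(W[...,2]<.028)&(W[...,2]>-.02); n,l,st,ce=cv2.connectedComponentsWithStats(h.astype(np.uint8))
for i in range(1,n):
    if 100<st[i,4]<3000:
        e=ray(s,T,*ce[i],.03)[:2]-[.527,-.041]; print('hole?',ce[i],st[i,4],e@u,e@v)
a,_=snap('scene','sc11')
E
```

```text
board xy [ 0.0507 -0.037 ] z 0.0687 F board [-14.86  20.88  11.53] M [ 2.7   3.07 -1.03] t 20.55
tcp [ 0.58205412 -0.07107766  0.06867358] force [-18.44803951  18.76102647  11.57349917]
pine rect ((579.2614135742188, -51.73810577392578), (89.87169647216797, 123.47306823730469), 7.525193214416504) top z 0.07727084128653658 ends [[526.5999755859375, 3.5999999046325684], [542.7999877929688, -118.80000305175781], [631.9000244140625, -107.0999984741211], [615.7000122070312, 15.399999618530273]]
plane [-0.00876617 -0.00556984  0.08219411]
far end board 0.033813577404297974 0.04433806143620478
far end board 0.04375377523087211 0.044342432334099416
far end board 0.05368048063627773 0.0443467972991146
far end board 0.06359372107298089 0.04435115634332175
hole? [133.67881112 166.62032598] 1043 -0.040723388926956344 0.00453928347241126
hole? [154.62976407 310.91288566] 551 -0.04097478042520076 -0.07604119670021527
hole? [467.75223881 392.99104478] 335 0.13777728891596094 -0.13042654291185027
```

View pics/sc11.png

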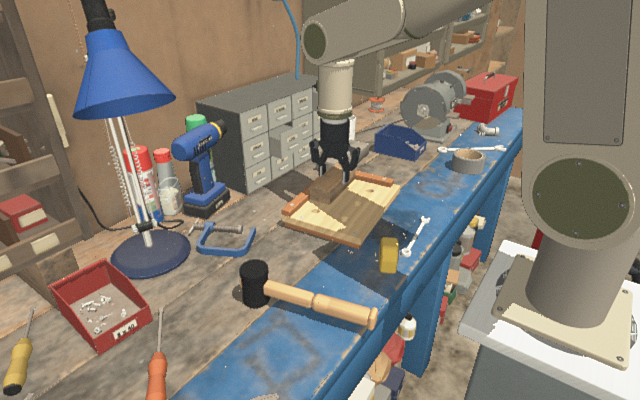

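The block's far end measures 0.0448 in board y, against 0.045 when home. The scene view shows the mallet at rest at (255,285) and everything else where it was. The push is 15 N towards the fence and 21 N towards the stop, so I'm handing in.

```bash
python3 -c "
from bench import ctrl
print(ctrl.hand_in())"
```

```text
the job is handed in; nothing more can be done
None
```

I handed the job in at about 21 s: the dog is down, driven only with the mallet, the mallet is back on the bench clear of the board, and the pine block is held in the corner with about 15 N towards the fence and 21 N towards the stop; no verdict came back.

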